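# Seat a taper feeler under the gate shoe and lock the gate

## Robot

A 6-joint arm with a two-finger parallel gripper is mounted at the origin on the work surface. World frame = base frame: x ahead of the robot, y to its left, z up, the work surface at z = 0. Lengths are in m, angles in rad, forces in N, time in s.
With the tool pointing down it reaches from about 0.3 to 0.75 m from the base axis. Payload 8.5 kg.
Tool frame: the origin (TCP) lies midway between the tips of the shut fingers; the grasp point (between the pads) lies 19 mm behind it; z points along the fingers, x is the direction in which the jaws open and shut, and the axes are right-handed (so a half turn about z gives the same grasp; the last joint's range is limited). The gripper opens to 85 mm and grips with 20 to 120 N. Pads are 22 mm wide; open, the fingers measure 114 mm over their backs; the gripper's body (76 mm by 85 mm) begins 54 mm behind the grasp point. The pads swing forward as they close: fully open they stand 13 mm farther back than shut.
Start: joints at [-1.48, 0.381, 1.297, -0, 1.464, -0.215], TCP at [0.166, -0.524, 0.231] pointing down, gripper open.
Joint ranges: [-3.11, 3.11], [-0.89, 2.33], [0.22, 2.48], [-1.42, 4.56], [0.17, 2.85], [-2.88, 2.88]. Speed limits (rad/s): [2.39, 2.39, 3.14, 3.14, 3.14, 3.14].

## Interface

Orientations are given as a unit quaternion [w, x, y, z].
In Python, from plant import bot, get_image, camera_info, workorder gives the robot as it stands.
- The arm moves only by the tool jog_arm, never from a script. Its argument "deltas" is text: rows parted by semicolons, each of 6 numbers parted by spaces: the shift along the tool's x, y, z in m, then the turn, a rotation vector about the tool's x, y, z in rad. In form: x y z ax ay az; .... A call has 1 to 5 rows; each row is the pose to reach, as a shift and turn from the pose measured when the call began, along the tool's axes at that moment; what a row does not reach only later rows make up. A row lasts 1/12 s, in which the tool goes at most 41.7 mm and 7.16 degrees, less where a joint would pass 70% of its speed; a pose out of reach is approached as far as the arm can. A call with a gripper value outside its range is refused whole. "jaw" is the gripper command: -1 is fully open, 1 is shut, values between are in proportion, set as the call begins (left out, the last holds). The fingers move at their own pace and stop on an object; the grip force is fixed at half the most. Time passes only in rows, so rows that repeat a pose let the fingers close. It gives the time, the measured TCP pose, the force and the opening at its end, in the units of the state.
- bot.get_obs(): the state, without advancing time (a new reading comes with each control period).
- get_image(name): name is "scene" or "top" or "wrist"; returns (picture, depth): 384x512x3 uint8, red, green, blue; 384x512 float32, m along the optical axis (not along the pixel's ray), 0 where there is no reading.
- camera_info(name): a dict with "mtx" (3x3 intrinsics, pixels), "k1" (the pictures are not rectified: a ray, as slopes to the right and down, at radius r is drawn at 1 + k1 r^2 times it, then the intrinsics apply), "extrinsics" (4x4, takes a point from camera to world coordinates); the wrist camera has in their place "mount" (4x4, takes a point from camera to tool coordinates, whose origin is the TCP and whose axes are the tool frame's). Camera axes: x right, y up, looking along -z (the intrinsics and any distortion apply to the point x, -y, -z); pixel columns grow to the right and rows downward; lengths in m; the calibration is good to about 2 mm. A picture is of the moment at which its call begins: read the wrist's pose just before it. camera_info takes no time and is no camera call.
- workorder.hand_in(): hands the job in, once; it reports no verdict.
The state is a dict: "t": time; "qpos": joint angles; "joint_velocities": joint speeds; "tau": joint torques, N m; "tool_pos": TCP position; "tcp_rot": TCP orientation; "contact_force": force on the tool from outside, world axes, zero at the start; "wrist_torque": the same for the moment, N m; "width": finger opening in m.
Only numpy, scipy, OpenCV 4.12 (cv2) and the standard library are available. Lean on these libraries where they do the work, as an engineer would, in place of code of your own. Each camera call takes 0.05 s, during which the arm holds its last target.

## Task

Pick up the steel taper feeler by its orange grip and, keeping it flat on the gate's bed plate, slide it thin end first straight in under the brass shoe until you feel it drag: snug but gentle, about 5 N of extra push, never forced. Let go and leave it seated there, then push the red lock lever fully over, away from the robot, without shifting the feeler or disturbing the other things on the bench.

Things in the scene. Friction and masses are not known exactly. Their poses are not given: they have to be found in the camera images.
- feeler: loose steel taper feeler (gauge wedge) with an orange grip, 0.12 kg, lying flat on the bench to one side of the gate. Origin: on its underside, below the middle of the grip. x from grip to thin tip, z up. The blade is 20 mm wide, flat underneath, from x = 15 to 125 mm; its top slopes: 3 mm thick at the tip, 1 mm more per 10 mm back, 14 mm at the grip
- feeler_grip (a point): middle of the feeler's orange upright grip block, 21 mm above the feeler's origin. The block is 30 long (x) x 14 wide (y) x 42 high mm, standing from the underside up; grasp it from above across its 14 mm width
- feeler_tip (a point): middle of the lower edge of the feeler's thin end, 125 mm along x from the feeler's origin, on its underside
- gate: fixed blue gap gate on a steel bed plate. Origin: on the bed's top face (12 mm above the bench), mid passage, straight below the brass shoe's lowest line. x: direction to slide the feeler in; z up. Bed top: x -180 to +110 mm, 90 mm wide. Two posts (22 mm deep in x) leave a passage 50 mm wide in y; the top of the gate with its black screw is at most 97 mm above the bed
- gate_mouth (a point): same point as the gate's origin. Above it hangs the sprung brass shoe, 40 mm wide, round below (radius 6 mm). The free gap under it differs each time, 4.5 to 10.5 mm, unmeasured. Lifting it takes 1.5 N, then 7 N per mm (0.7 N per mm of further insertion). Push to slide the feeler is about 0.8 to 1.5 N per N of shoe press. A snug seat leaves 2 to 8 N of press; above 16 N is forced
- lock (a joint): red lock lever, rad: 0 leaning towards the robot (-x of the gate), 1.0 fully over to the gate's +x; stays where left, light friction
- lock_tip (a point): centre of the red ball (26 mm across) at the tip of the lock lever, 50 mm from its pivot, swinging in the gate's x-z plane. The pivot is at the gate's x = 65 mm, y = -85 mm, 22 mm above the bed, on a grey block 25 mm high
- tray: bystander: loose blue open tray 130 x 100 x 35 mm, origin at underside centre
- nut0: bystander: loose steel domed cap nut, 35 mm across, 37 mm high, origin at underside centre
- nut1: bystander: cap nut like nut0
- nut2: bystander: cap nut like nut0
- spanner: bystander: loose steel spanner lying on the bench
- carton: bystander: loose cardboard box 120 x 90 x 70 mm, origin at underside centre
- can: bystander: loose grey can, 60 mm across, 90 mm high, origin at underside centre
There are look-alikes about, which are no part of the job. Several things have the shape of the feeler; the one meant has the colours described above.

How it is judged:
On the way, in this order (a step that is already met when the one before it is completed fails the run):
1. the feeler is picked up off the bench (height (world z) of feeler above 0.01 m and contact force between the fingers and feeler above 1 N), for 0.1 s.
2. the held feeler's tip is past the shoe, the shoe presses on it, and the lever is not yet thrown (x of feeler_tip in the frame of gate above 0.01 m and contact force between feeler and gate above 1.5 N and contact force between the fingers and feeler above 1 N and value of joint lock below 0.3 rad), for 0.2 s.
3. with the feeler let go and seated, the lock lever is pushed over (value of joint lock above 0.85 rad and contact force between feeler and gate above 1.5 N and contact force between the fingers and feeler below 0.2 N), for 0.1 s.
At the end, for the whole second after the job is handed in: The feeler lies still and flat on the bed plate (within 0.06 rad and 4 mm), straight in the passage (within 0.15 rad of the gate's x, tip within 15 mm of its centre line), tip at least 10 mm past the shoe's line, the shoe pressing on it with 2 to 8 N; the lock lever is over (above 0.85 rad) (contact force between feeler and gate between 2 and 8 N and x of feeler_tip in the frame of gate above 0.01 m and x of feeler in the frame of gate below -0.03 m and y of feeler_tip in the frame of gate between -0.015 and 0.015 m and z of feeler in the frame of gate below 0.004 m and angle between the x axis of feeler and the x axis of gate, either way round below 0.15 rad and angle between feeler's own z axis and vertical below 0.06 rad and linear speed of feeler below 0.01 m/s and value of joint lock above 0.85 rad); the robot touches nothing.
It fails at once if the feeler is forced: more than 16 N between it and the gate (contact force between feeler and gate above 16 N).
It fails at once if the robot strikes the gate or its lever with more than 40 N (contact force between any of the fingers, the arm and gate above 40 N).
It fails at once if a bystander is moved by more than 20 mm (distance of any of tray, nut0, nut1, nut2, spanner, carton, can from where it was at the start of the episode above 0.02 m).
It also fails if it takes over 72 s, if anything falls off the work surface, if the arm or the gripper's body presses on something with over 40 N, if the wrist force passes 120 N, or if a joint passes its speed limit or range.

## Working session

There is one attempt and no reset: what is moved stays moved. The work goes in short steps, Python scripts to look and compute and a tool call to move; the robot and the scene stay as the last step left them, time stands still between calls to the robot, and variables do not carry over. Pictures are saved under pics/ and viewed, and the job is handed in when it is done.

Besides the shell and the picture viewer there is one more tool, called as name(argument=value, ...), one argument or row to a line, values as JSON. jog_arm: Moves the arm, as the interface text tells. Its arguments: {"type":"object","properties":{"deltas":{"type":"string"},"jaw":{"type":"number"}},"required":["deltas"]}

```bash
ls; mkdir -p pics
cat > h.py <<'E'
import numpy as np, cv2, json
from plant import bot, get_image, camera_info, workorder
from scipy.spatial.transform import Rotation as R
def T_tool(o):
    q=o['tcp_rot']; M=np.eye(4); M[:3,:3]=R.from_quat([q[1],q[2],q[3],q[0]]).as_matrix(); M[:3,3]=o['tool_pos']; return M
def grab(name,tag):
    o=bot.get_obs(); im,d=get_image(name); ci=camera_info(name)
    E=np.array(ci['extrinsics']) if 'extrinsics' in ci else T_tool(o)@np.array(ci['mount'])
    cv2.imwrite(f'pics/{tag}.png',im[:,:,::-1]); np.savez(f'{tag}.npz',im=im,d=d,E=E,K=np.array(ci['mtx']),k1=ci['k1'])
    return o
def load(tag): return np.load(f'{tag}.npz')
def slopes(f,u,v):
    K=f['K']; k1=float(f['k1'])
    p=cv2.undistortPoints(np.array([[[u,v]]],float),K,np.array([k1,0,0,0,0.]),None,None,None)
    return p[0,0]
def pt(f,u,v,depth=None):
    s=slopes(f,u,v); d=depth if depth is not None else float(f['d'][int(round(v)),int(round(u))])
    return (f['E']@np.array([s[0]*d,-s[1]*d,-d,1]))[:3]
def onz(f,u,v,z):
    s=slopes(f,u,v); r=f['E'][:3,:3]@np.array([s[0],-s[1],-1]); c=f['E'][:3,3]
    return c+r*(z-c[2])/r[2]
def proj(f,P):
    c=np.linalg.inv(f['E'])@np.append(P,1); s=np.array([c[0],-c[1]])/-c[2]; s=s*(1+float(f['k1'])*(s@s)); q=f['K']@np.append(s,1); return q[:2]
def crop(tag,x0,y0,x1,y1,s,out):
    im=cv2.imread(f'pics/{tag}.png')[y0:y1,x0:x1]; cv2.imwrite(f'pics/{out}.png',cv2.resize(im,None,fx=s,fy=s,interpolation=cv2.INTER_CUBIC))
E
python3 - <<'E'
from h import *
o=grab('top','top0'); grab('scene','scene0'); print(o)
for n in('top','scene','wrist'): print(n,camera_info(n))
E
```

```text
pics
{'t': 0.0, 'qpos': array([-1.48032138e+00,  3.81185996e-01,  1.29828405e+00, -1.09875569e-05,
        1.46358955e+00, -2.15294925e-01]), 'joint_velocities': array([ 7.61986706e-04, -4.15830877e-06,  3.25814669e-03, -6.07471969e-04,
       -1.80822673e-03,  9.40351174e-04]), 'tau': array([ 5.55887982e-04, -4.48465168e+01, -2.31280571e+01, -1.42595436e-04,
        4.87177822e-03, -2.01946449e-05]), 'tool_pos': array([ 0.16553489, -0.52418186,  0.23070929]), 'tcp_rot': array([-5.46367629e-04,  8.06544437e-01, -5.91173015e-01, -4.89381695e-04]), 'contact_force': array([-0.46659319, -0.26163647, -0.31762911]), 'wrist_torque': array([-0.03477038, -0.03131938,  0.00743834]), 'width': 0.08593180058818951}
top {'mtx': array([[416.00725445,   0.        , 254.92782498],
       [  0.        , 416.00725445, 193.35872704],
       [  0.        ,   0.        ,   1.        ]]), 'k1': -0.1540785976180444, 'extrinsics': array([[-4.91327985e-04,  9.84576025e-01, -1.74956591e-01,
         3.00175766e-01],
       [-9.99998681e-01, -7.54620082e-04, -1.43837682e-03,
        -3.57405421e-02],
       [-1
[... 466 characters left out ...]
  0.33455886,  0.35275491],
       [-0.01104528,  0.71636162,  0.69764176,  0.89793943],
       [ 0.        ,  0.        ,  0.        ,  1.        ]])}
wrist {'mtx': array([[279.57294522,   0.        , 253.64720905],
       [  0.        , 279.57294522, 185.68486416],
       [  0.        ,   0.        ,   1.        ]]), 'k1': -0.061044012446739904, 'mount': array([[ 9.99999932e-01, -1.08331755e-04, -3.52328255e-04,
        -9.33326469e-04],
       [-2.14576927e-04, -9.48272854e-01, -3.17456372e-01,
        -8.14535335e-02],
       [-2.99712714e-04,  3.17456426e-01, -9.48272813e-01,
        -1.43127316e-01],
       [ 0.00000000e+00,  0.00000000e+00,  0.00000000e+00,
         1.00000000e+00]])}
```

View pics/top0.png

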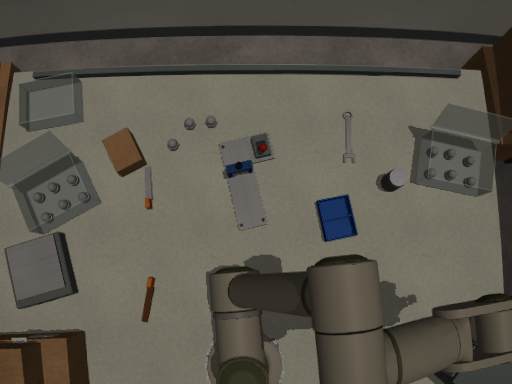

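View pics/scene0.png

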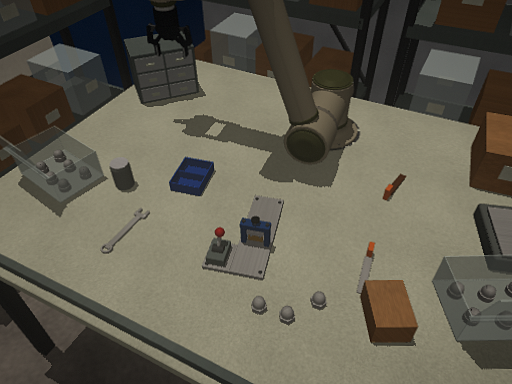

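Run:
```python
from h import *
crop('top0',90,110,190,330,3,'c1'); crop('top0',205,120,290,240,6,'c2')
crop('scene0',350,160,420,300,4,'c3')
crop('scene0',195,190,290,285,6,'c4')
f=load('top0')
for n,u,v,z in [('grip',149,203,.042),('tip',147,168,.003),('fake',150,283,.042),('ball',263,147,.08),('shoe',239,168,.1),('carton',123,151,.07),('nut',173,144,.03),('nut',189,124,.03),('nut',211,121,.03)]: print(n,onz(f,u,v,z).round(4),pt(f,u,v).round(4))
```

```text
grip [0.494  0.2942 0.042 ] [0.4937 0.2936 0.0441]
tip [0.6149 0.3163 0.003 ] [0.6152 0.3167 0.0015]
fake [0.2498 0.2826 0.042 ] [0.2496 0.2837 0.0379]
ball [ 0.661  -0.0586  0.08  ] [ 0.6576 -0.0584  0.0914]
shoe [0.5903 0.0133 0.1   ] [0.5889 0.013  0.1061]
carton [0.6538 0.3778 0.07  ] [0.654  0.3781 0.0693]
nut [0.6869 0.2283 0.03  ] [0.6855 0.2273 0.0348]
nut [0.7539 0.1789 0.03  ] [0.7511 0.1776 0.0378]
nut [0.7635 0.1078 0.03  ] [0.7602 0.1067 0.0391]
```

View pics/c1.png

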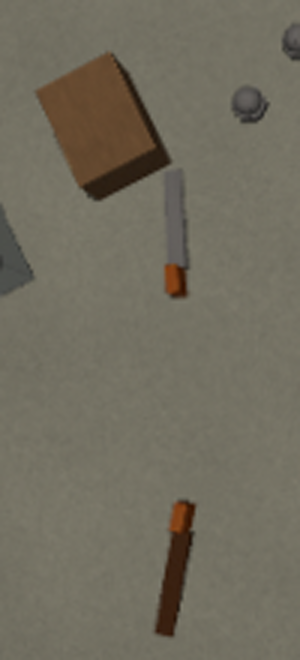

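View pics/c2.png

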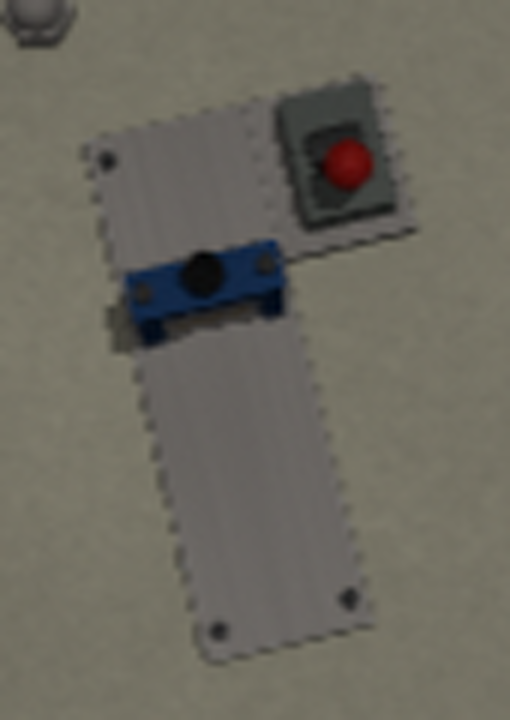

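View pics/c3.png

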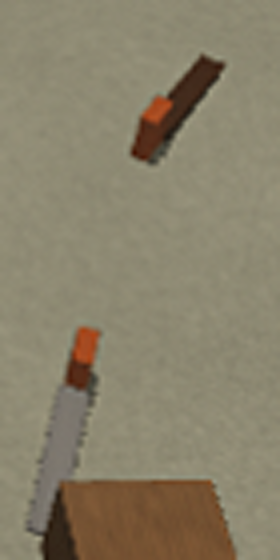

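View pics/c4.png

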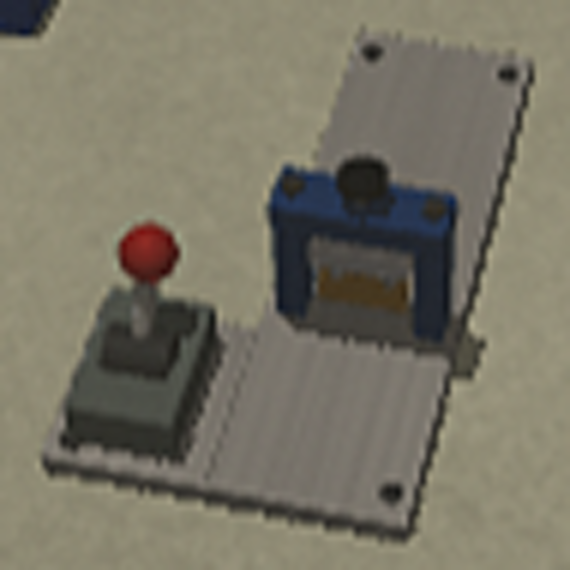

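The steel blade with orange grip at top-view (148,188) matches the description. The look-alike at (149,298) has a brown blade with an orange grip, so it is rejected. The gate sits at about (239,168), with its bed running down to (252,226). The lever's red ball is at (263,147).

```bash
cat >> h.py <<'E'
def Rot(ang,tilt=0.):
    # tool x at angle ang (world), tool z down, tilted: body leans toward -tool y by tilt
    x=np.array([np.cos(ang),np.sin(ang),0]); z=np.array([0,0,-1.]); y=np.cross(z,x)
    M=np.column_stack([x,y,z])
    return M@R.from_rotvec([-tilt,0,0]).as_matrix() 
def delta(T,p,Rg):
    d=T[:3,:3].T@(np.array(p)-T[:3,3]); rv=R.from_matrix(T[:3,:3].T@Rg).as_rotvec(); return d,rv
def goto(p,ang,tilt=0.,T=None):
    o=bot.get_obs(); T=T_tool(o) if T is None else T
    d,rv=delta(T,p,Rot(ang,tilt)); print('t',round(o['t'],2),'delta',d.round(4),'turn',rv.round(4)); return d,rv
E
python3 - <<'E'
from h import *
f=load('top0')
c=lambda x,y,z=.012:onz(f,205+x/6,120+y/6,z)
nl,nr,fl=c(200,650),c(372,626),c(82,148)
print(nl,nr,fl)
print('width',np.linalg.norm(nr-nl),'len',np.linalg.norm(fl-nl))
a1=np.arctan2(*(fl-nl)[[1,0]]);a2=np.arctan2(*(nl-nr)[[1,0]])-np.pi/2
print(a1,a2)
# simulated transit
print(Rot(0,.3)[:,2])
T=T_tool(bot.get_obs()); ang=np.arctan2(T[1,0],T[0,0])
wps=[(.36,-.36,.25),(.46,-.20,.25),(.50,-.04,.25),(.50,.15,.25),(.50,.15,.25)]
tot=np.radians(102)-ang; print(np.degrees(tot))
for i,w in enumerate(wps):
    a=ang+min(tot,(i+1)*np.radians(35)); Rg=Rot(a); d,rv=delta(T,w,Rg); print(i,d.round(3),rv.round(3)); T=np.eye(4);T[:3,:3]=Rg;T[:3,3]=w
E
```

```text
[0.41908394 0.01777423 0.012     ] [ 0.43152176 -0.07137405  0.012     ] [0.6891939  0.08312876 0.012     ]
width 0.09001174922426511 len 0.27790395246396304
0.23739293500990408 0.13862353107511227
[ 0.         -0.29552021 -0.95533649]
174.47791308579036
0 [-0.098 -0.235 -0.019] [-0.001  0.001 -0.611]
1 [-0.018 -0.188  0.   ] [ 0.     0.    -0.611]
2 [ 0.033 -0.162  0.   ] [ 0.     0.    -0.611]
3 [ 0.102 -0.16   0.   ] [ 0.     0.    -0.611]
4 [0. 0. 0.] [ 0.     0.    -0.602]
```

jog_arm(
  deltas="-0.02 -0.04 -0.01 0 0 -0.122; -0.04 -0.08 -0.019 0 0 -0.244; -0.06 -0.12 -0.019 0 0 -0.366; -0.08 -0.16 -0.019 0 0 -0.488; -0.098 -0.2 -0.019 0 0 -0.61",
  jaw=-1,
)

```text
t: 0.52
tool_pos: [0.3156, -0.3799, 0.2499]
tcp_rot: [-0.001, 0.948, -0.319, -0.0]
contact_force: [0.9, -0.7, 1.1]
width: 0.0852
```

jog_arm(
  deltas="-0.004 -0.04 0 0 0 -0.122; -0.008 -0.08 0 0 0 -0.244; -0.012 -0.12 0 0 0 -0.366; -0.015 -0.16 0 0 0 -0.488; -0.018 -0.195 0 0 0 -0.61",
)

```text
t: 0.93
tool_pos: [0.4199, -0.2113, 0.25]
tcp_rot: [-0.001, 1.0, -0.017, -0.0]
contact_force: [-0.3, -0.6, -0.3]
width: 0.0855
```

jog_arm(
  deltas="0.007 -0.035 0 0 0 -0.122; 0.014 -0.07 0 0 0 -0.244; 0.02 -0.1 0 0 0 -0.366; 0.026 -0.13 0 0 0 -0.488; 0.033 -0.162 0 0 0 -0.61",
)

```text
t: 1.35
tool_pos: [0.4581, -0.049, 0.2502]
tcp_rot: [-0.001, 0.958, 0.287, -0.0]
contact_force: [0.5, -0.1, -0.4]
width: 0.0855
```

jog_arm(
  deltas="0.025 -0.031 0 0 0 -0.12; 0.05 -0.062 0 0 0 -0.24; 0.076 -0.092 0 0 0 -0.36; 0.102 -0.123 0 0 0 -0.48; 0.128 -0.154 0 0 0 -0.61",
)

```text
t: 1.77
tool_pos: [0.4799, 0.1521, 0.2504]
tcp_rot: [-0.001, 0.827, 0.562, 0.0]
contact_force: [1.8, -0.3, 0.5]
width: 0.0857
```

jog_arm(
  deltas="0 0 0 0 0 -0.12; 0 0 0 0 0 -0.24; 0 0 0 0 0 -0.36; 0 0 0 0 0 -0.48; 0 0 0 0 0 -0.6",
)

```text
t: 2.18
tool_pos: [0.4797, 0.1523, 0.25]
tcp_rot: [-0.001, 0.622, 0.783, 0.0]
contact_force: [-0.7, 0.1, -0.1]
width: 0.0852
```

Run:
```python
from h import *
o=grab('wrist','w1'); print(o['t'],o['tool_pos'],o['tcp_rot'],o['qpos'].round(2))
grab('top','top1')
im=cv2.imread('pics/w1.png'); cv2.imwrite('pics/w1b.png',cv2.resize(im,None,fx=1.56,fy=1.56))
```

```text
2.1833 [0.47966643 0.15228245 0.25004851] [-1.43372917e-03  6.21549102e-01  7.83373891e-01  6.90482386e-05] [ 0.07  0.29  1.39  0.    1.47 -1.73]
```

View pics/w1b.png

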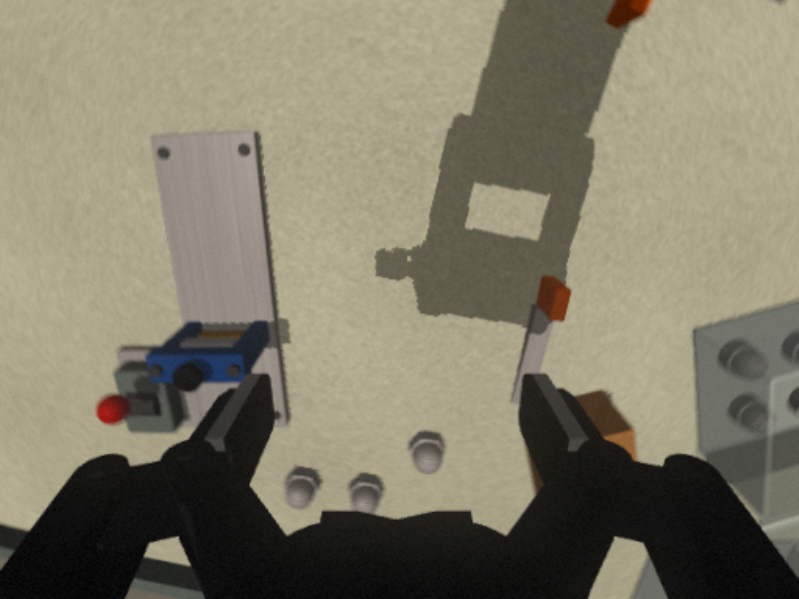

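Run:
```python
from h import *
crop('w1',320,165,375,265,6,'d1'); crop('w1',60,75,195,280,3.9,'d2')
f=load('w1')
d=f['d']; print(d[100,130],d[185,355])
```

```text
0.3632844 0.37287396
```

View pics/d1.png

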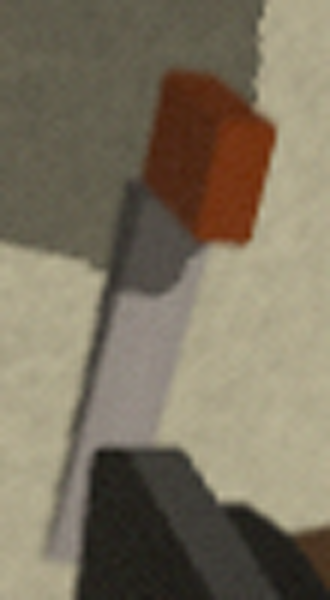

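View pics/d2.png

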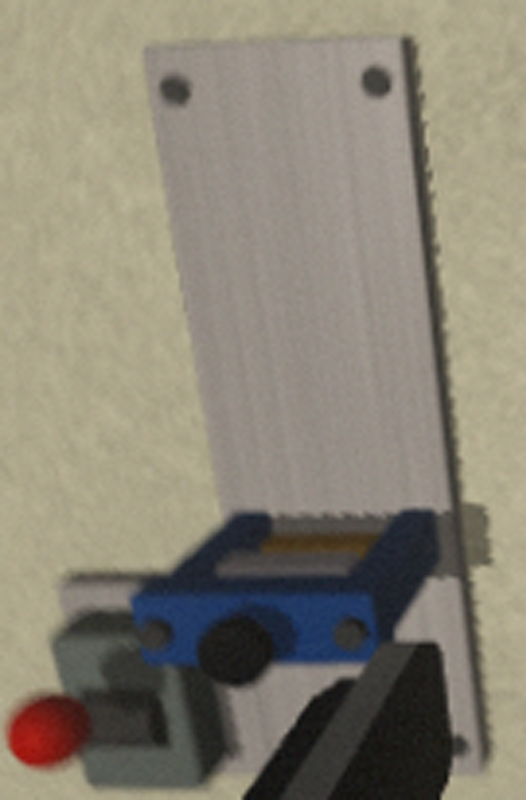

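Run:
```python
from h import *
f=load('w1')
g=lambda x,y,z:onz(f,60+(x+.5)/3.9-.5,75+(y+.5)/3.9-.5,z)
P=dict(nl=g(146,46,.012),nr=g(408,38,.012),fr=g(487,768,.012),le=g(222,512,.012),br=g(432,250,.012))
for k,v in P.items(): print(k,v.round(4))
an=lambda v:np.arctan2(v[1],v[0])
print('w',np.linalg.norm(P['nl']-P['nr']),'len',np.linalg.norm(P['nr']-P['fr']))
print('yaw',an(P['fr']-P['nr']),an(P['le']-P['nl']),an(P['nr']-P['nl'])-np.pi/2)
# feeler
h=lambda x,y,z:onz(f,320+(x+.5)/6-.5,165+(y+.5)/6-.5,z)
c=[h(222,112,.042),h(275,128,.042),h(250,242,.042),h(198,240,.042)]
for k in c: print(k.round(4))
print('ctr',np.mean(c,0).round(4),'yaws',an(c[2]-c[1]),an(c[3]-c[0]),'tipL',h(42,558,0).round(4),'bladeL',h(128,190,0).round(4),an(h(42,558,0)-h(125,200,0)))
print('depth grip top',pt(f,320+237/6,165+180/6))
```

```text
nl [ 0.4363 -0.0683  0.012 ]
nr [0.415  0.0193 0.012 ]
fr [0.6923 0.0883 0.012 ]
le [ 0.6015 -0.0285  0.012 ]
br [0.4836 0.0375 0.012 ]
w 0.09017870893032953 len 0.2856819564839988
yaw 0.24370891222447674 0.23603207804974272 0.23837445698358772
[0.4796 0.2946 0.042 ]
[0.4804 0.3077 0.042 ]
[0.5077 0.3117 0.042 ]
[0.5099 0.2998 0.042 ]
ctr [0.4944 0.3035 0.042 ] yaws 0.14798344386853712 0.1679102775033905 tipL [0.6218 0.3098 0.    ] bladeL [0.5142 0.2975 0.    ] 0.11609783782729045
depth grip top [0.49438922 0.30412355 0.04237734]
```

Wrist view: the orange grip top is at about (360,195) and the blade runs down to (327,258). The gate bed's near corners are at (97,87) and (165,85). Sizes agree with the description: bed 90 x 286 mm, grip top at z 0.042. Gate yaw comes out at about 0.24.

Run:
```python
from h import *
y=.14; p=np.array([.4945+.0036*np.cos(y),.3037+.0036*np.sin(y),.10])
goto(p,np.pi/2+y,.3)
```

```text
t 2.28 delta [0.1438 0.052  0.1504] turn [-0.3015 -0.0149  0.0834]
```

jog_arm(
  deltas="0.029 0.01 0.03 -0.06 -0.003 0.017; 0.058 0.021 0.06 -0.12 -0.006 0.033; 0.087 0.031 0.09 -0.18 -0.009 0.05; 0.115 0.042 0.12 -0.24 -0.012 0.066; 0.144 0.052 0.15 -0.302 -0.015 0.083",
)

```text
t: 2.7
tool_pos: [0.4976, 0.3013, 0.1038]
tcp_rot: [0.099, 0.65, 0.745, 0.115]
contact_force: [0.8, -0.2, 0.5]
width: 0.0856
```

Run:
```python
from h import *
o=grab('wrist','w2'); print(o['t'],o['tool_pos'],o['tcp_rot'],o['contact_force'])
im=cv2.imread('pics/w2.png'); cv2.imwrite('pics/w2b.png',cv2.resize(im,None,fx=1.56,fy=1.56))
```

```text
2.7 [0.49759262 0.30129967 0.10379355] [0.09871571 0.65018554 0.7445119  0.11496092] [ 0.78781107 -0.24462066  0.48718364]
```

View pics/w2b.png

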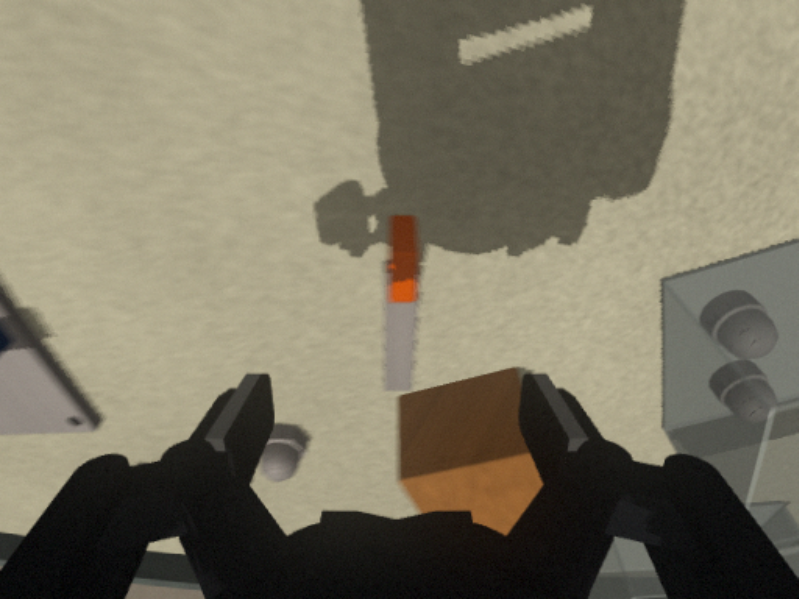

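Run:
```python
from h import *
crop('w2',235,130,280,255,6,'e1')
```

```text
(no output)
```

View pics/e1.png

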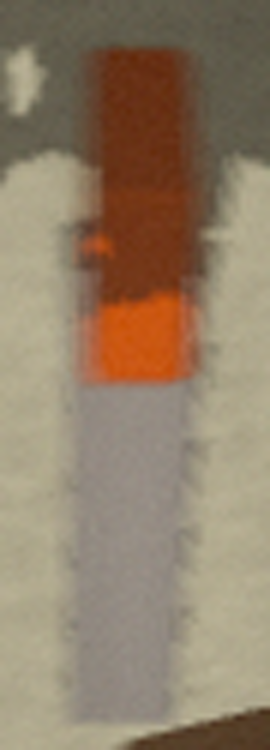

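Run:
```python
from h import *
f=load('w2')
h=lambda x,y,z:onz(f,235+(x+.5)/6-.5,130+(y+.5)/6-.5,z)
a=h(140,380,.042); b=h(140,188,.042); t=h(120,718,.003); bb=h(140,48,0.0)
print(a,b,t,bb); print('toplen',np.linalg.norm(a-b)); v=(t-a)[:2]; print('yaw',np.arctan2(v[1],v[0]),'len',np.linalg.norm(v),'exp .110')
y=np.arctan2(v[1],v[0]); e=np.array([np.cos(y),np.sin(y)])
print('grip ctr',a[:2]-.015*e, t[:2]-.125*e, bb[:2]+.015*e, (a+b)[:2]/2)
for z in (h(97,380,.042),h(188,380,.042)): print(z)
```

```text
[0.50895601 0.30723306 0.042     ] [0.48007436 0.30302715 0.042     ] [0.61883446 0.32001855 0.003     ] [0.48214348 0.30396091 0.        ]
toplen 0.02918628304422556
yaw 0.1158393435385905 len 0.11061980931698016 exp .110
grip ctr [0.49405654 0.30549935] [0.49467219 0.30557099] [0.49704295 0.30569461] [0.49451519 0.3051301 ]
[0.50970562 0.30166287 0.042     ]
[0.50811963 0.3134531  0.042     ]
```

Run:
```python
from h import *
y=.12; p=np.array([.4945+.0036*np.cos(y),.3055+.0036*np.sin(y),.016])
goto(p,np.pi/2+y,.3)
```

```text
t 2.75 delta [ 0.001  -0.0199  0.0791] turn [-0.0015 -0.0069  0.0157]
```

jog_arm(
  deltas="0.001 -0.005 0.02 -0.001 -0.004 0.008; 0.001 -0.01 0.04 -0.001 -0.007 0.016; 0.001 -0.015 0.06 -0.001 -0.007 0.016; 0.001 -0.02 0.079 -0.001 -0.007 0.016; 0.001 -0.02 0.079 -0.001 -0.007 0.016",
)

```text
t: 3.17
tool_pos: [0.4963, 0.3051, 0.0125]
tcp_rot: [0.097, 0.658, 0.739, 0.109]
contact_force: [-1.7, -0.2, 0.5]
width: 0.0856
```

jog_arm(
  deltas="0 0 0 0 0 0; 0 0 0 0 0 0; 0 0 0 0 0 0; 0 0 0 0 0 0; 0 0 0 0 0 0",
  jaw=1,
)

```text
t: 3.58
tool_pos: [0.4967, 0.3053, 0.0135]
tcp_rot: [0.098, 0.658, 0.739, 0.11]
contact_force: [-0.4, -0.4, -0.5]
width: 0.0255
```

jog_arm(
  deltas="0 0 0 0 0 0; 0 0 0 0 0 0; 0 0 0 0 0 0; 0 0 0 0 0 0; 0 0 0 0 0 0",
)

```text
t: 4.0
tool_pos: [0.4969, 0.3053, 0.014]
tcp_rot: [0.098, 0.658, 0.739, 0.11]
contact_force: [-1.8, -0.0, 5.2]
width: 0.0134
```

Run:
```python
from h import *
o=bot.get_obs(); print(o['t'],o['tool_pos'],o['tcp_rot'],o['contact_force'],o['width'],T_tool(o).round(3))
```

```text
4.0 [0.49686471 0.30531592 0.01400573] [0.09789525 0.6578432  0.73863815 0.10987509] [-1.8441113  -0.03078858  5.21696461] 0.013367723969263452 [[-0.115  0.95   0.289  0.497]
 [ 0.993  0.11   0.034  0.305]
 [-0.     0.291 -0.957  0.014]
 [ 0.     0.     0.     1.   ]]
```

jog_arm(
  deltas="0 0.002 -0.007 0 0 0; 0 0.006 -0.02 0 0 0; 0 0.01 -0.033 0 0 0; 0 0.0146 -0.048 0 0 0; 0 0.0146 -0.048 0 0 0",
)

```text
t: 4.42
tool_pos: [0.498, 0.3059, 0.067]
tcp_rot: [0.099, 0.658, 0.738, 0.112]
contact_force: [-0.4, -0.3, -0.5]
width: 0.0129
```

Run:
```python
from h import *
o=bot.get_obs(); print(o['t'],o['tool_pos'],o['tcp_rot'],o['contact_force'],o['width'])
grab('wrist','w3'); grab('scene','s3')
im=cv2.imread('pics/w3.png'); cv2.imwrite('pics/w3b.png',cv2.resize(im,None,fx=1.56,fy=1.56))
crop('s3',320,180,430,300,5,'s3c')
# rel
y=.12; F=np.eye(4); F[:3,:3]=R.from_euler('z',y).as_matrix(); F[:3,3]=[.4945,.3055,0]
T0=np.eye(4); T0[:3,:3]=R.from_quat([.6578432,.73863815,.10987509,.09789525]).as_matrix(); T0[:3,3]=[.49686471,.30531592,.01400573]
rel=np.linalg.inv(T0)@F; np.save('rel.npy',rel)
gy=.24; G=np.eye(4); G[:3,:3]=R.from_euler('z',gy).as_matrix(); G[:3,3]=[.5985,.0184,.012]; np.save('gate.npy',G)
def target(tipx,h,ty=0):
    A=np.eye(4); A[:3,3]=[tipx-.125,ty,h]; return G@A@np.linalg.inv(rel)
T=T_tool(o)
for nm,Tt in [('above',target(-.03,.05)),('low',target(-.03,.006))]:
    d,rv=delta(T,Tt[:3,3],Tt[:3,:3]); print(nm,Tt[:3,3].round(4),d.round(4),rv.round(4)); T=Tt
```

```text
4.4167 [0.49797633 0.30587857 0.06702921] [0.09887837 0.65764104 0.73837199 0.11197382] [-0.37184925 -0.28697835 -0.49726822] 0.01287456639411765
above [ 0.4503 -0.0183  0.076 ] [-0.3165 -0.0782 -0.034 ] [ 0.0046  0.0339 -0.115 ]
low [ 0.4503 -0.0183  0.032 ] [ 0.     -0.0128  0.0421] [0. 0. 0.]
```

View pics/w3b.png

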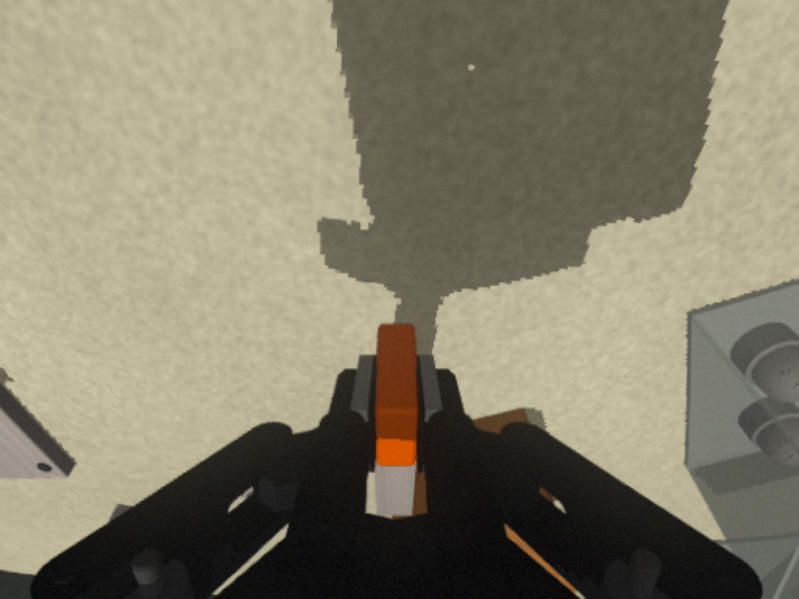

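View pics/s3c.png

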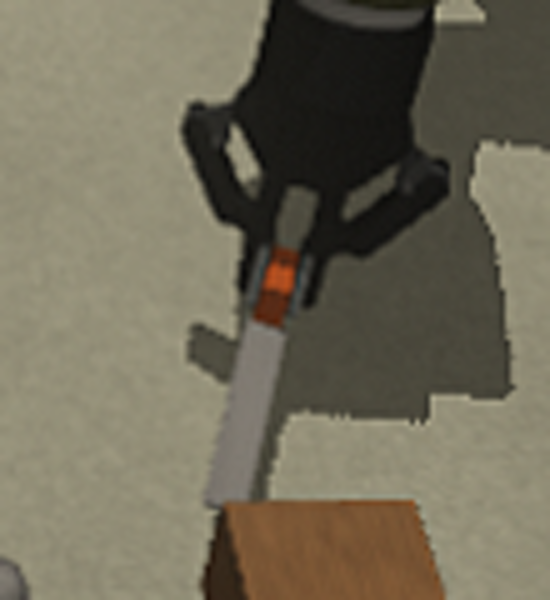

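Run:
```python
from h import *
f=load('s3'); rel=np.load('rel.npy'); F=T_tool(bot.get_obs())@rel
print('origin',F[:3,3],'tip',(F@[.125,0,0.003,1])[:3])
for u,v in [(265,340),(255,380),(245,430),(240,460),(230,490)]:
    p=pt(f,320+u/5,180+v/5); q=np.linalg.inv(F)@np.append(p,1); print(p.round(4),'in feeler',q[:3].round(4),'expected z',.014-(q[0]-.015)*.1)
```

```text
origin [0.49441258 0.3055273  0.0502653 ] tip [0.61851264 0.32048875 0.05331976]
[0.5224 0.3099 0.0655] in feeler [0.0283 0.001  0.0153] expected z 0.01267305328081115
[0.5466 0.3122 0.0622] in feeler [0.0526 0.0004 0.0119] expected z 0.01023993057531913
[0.5738 0.316  0.0562] in feeler [0.0801 0.0009 0.0059] expected z 0.007490721091954746
[0.5942 0.3189 0.0585] in feeler [0.1007 0.0013 0.0082] expected z 0.0054348681907597195
[0.6118 0.3194 0.0566] in feeler [ 0.1182 -0.0003  0.0063] expected z 0.0036789326854069684
```

jog_arm(
  deltas="-0.015 -0.035 -0.015 0 0.003 -0.011; -0.035 -0.07 -0.03 0 0.007 -0.023; -0.07 -0.085 -0.034 0 0.01 -0.035; -0.108 -0.085 -0.034 0 0.013 -0.046; -0.146 -0.085 -0.034 0 0.017 -0.058",
)

```text
t: 4.93
tool_pos: [0.4212, 0.1489, 0.0713]
tcp_rot: [0.094, 0.634, 0.759, 0.112]
contact_force: [1.3, 0.2, -1.1]
width: 0.0126
```

```bash
cat >> h.py <<'E'
rel=np.load('rel.npy'); G=np.load('gate.npy')
def target(tipx,h,ty=0,yaw=0):
    A=np.eye(4); A[:3,:3]=R.from_euler('z',yaw).as_matrix(); A[:3,3]=[tipx-.125*np.cos(yaw),ty-.125*np.sin(yaw),h]; return G@A@np.linalg.inv(rel)
def to(tipx,h,ty=0):
    o=bot.get_obs(); T=T_tool(o); Tt=target(tipx,h,ty); d,rv=delta(T,Tt[:3,3],Tt[:3,:3]); Fg=np.linalg.inv(G)@T@rel
    print('t',round(o['t'],2),'F',o['contact_force'].round(2),'w',round(o['width'],4),'tip_g',(Fg@[.125,0,0,1])[:3].round(4),'yaw',np.arctan2(Fg[1,0],Fg[0,0]).round(4),'pitch',np.arcsin(-Fg[2,0]).round(4)); print(' d',d.round(4),rv.round(4))
E
python3 - <<'E'
from h import *
to(-.035,.05)
E
```

```text
t 4.93 F [ 1.25  0.21 -1.05] w 0.0126 tip_g [-0.0187  0.1624  0.0451] yaw -0.0569 pitch 0.0012
 d [-0.1701 -0.0045 -0.0062] [-0.0012  0.0171 -0.0542]
```

jog_arm(
  deltas="-0.034 -0.0045 -0.006 0 0.003 -0.011; -0.068 -0.0045 -0.006 0 0.007 -0.022; -0.102 -0.0045 -0.006 0 0.01 -0.032; -0.136 -0.0045 -0.006 0 0.014 -0.043; -0.17 -0.0045 -0.006 -0.001 0.017 -0.054",
)

```text
t: 5.35
tool_pos: [0.445, -0.0211, 0.0751]
tcp_rot: [0.09, 0.613, 0.777, 0.115]
contact_force: [1.0, 0.6, -0.4]
width: 0.0131
```

Run:
```python
from h import *
to(-.035,.01)
grab('scene','s4'); grab('wrist','w4'); grab('top','t4')
crop('s4',195,150,295,285,5,'s4c')
im=cv2.imread('pics/w4.png'); cv2.imwrite('pics/w4b.png',cv2.resize(im,None,fx=1.56,fy=1.56))
```

```text
t 5.35 F [ 0.97  0.57 -0.36] w 0.0131 tip_g [-0.0359 -0.0015  0.0489] yaw -0.0003 pitch 0.0014
 d [ 0.0014 -0.0105  0.0377] [-0.0014 -0.0008 -0.0005]
```

View pics/s4c.png

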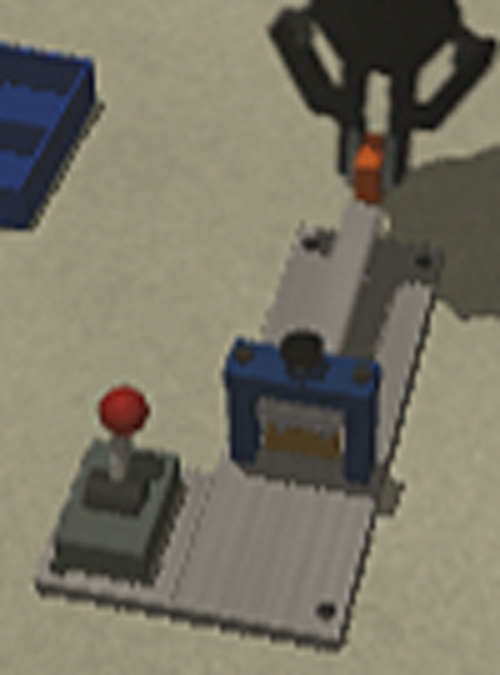

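View pics/w4b.png

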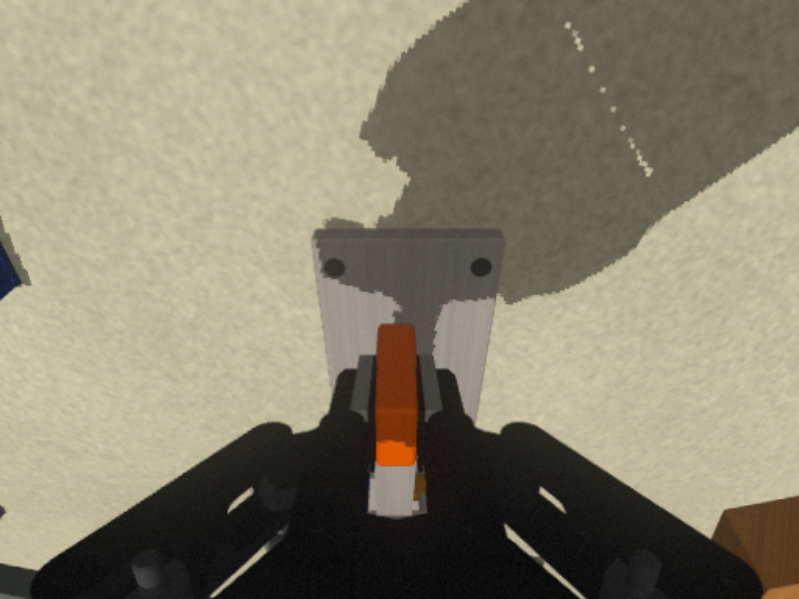

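Run:
```python
from h import *
crop('w4',195,140,330,290,5.3,'w4c')
```

```text
(no output)
```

View pics/w4c.png

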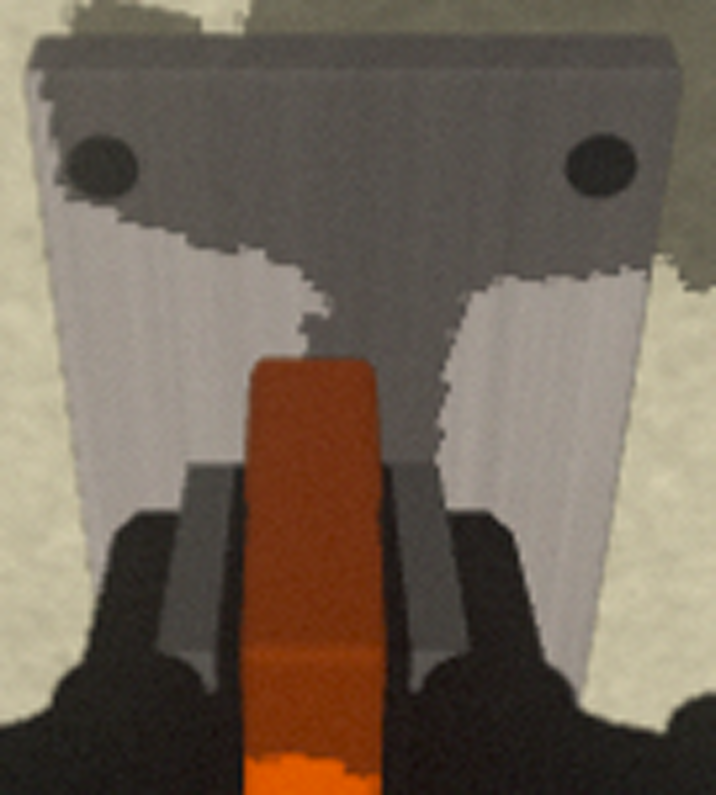

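Run:
```python
from h import *
f=load('w4'); Gi=np.linalg.inv(G)
h=lambda x,y,z:(Gi@np.append(onz(f,195+(x+.5)/5.3-.5,140+(y+.5)/5.3-.5,z),1))[:3].round(4)
print('corners',h(28,70,.012),h(680,70,.012),'holes',h(102,165,.012),h(602,165,.012),'lower edges',h(90,560,.012),h(585,680,.012))
F=Gi@T_tool(bot.get_obs())@rel
zt=.012+F[2,3]+.042
print('grip top near corners',h(244,650,zt),h(386,650,zt),'model',F[:3,3])
```

```text
corners [-0.1805 -0.0457  0.    ] [-0.18    0.0427  0.    ] holes [-0.1651 -0.037   0.    ] [-0.1648  0.0337  0.    ] lower edges [-0.0837 -0.0466  0.    ] [-0.0504  0.0429  0.    ]
grip top near corners [-0.1722 -0.0129  0.091 ] [-0.1722 -0.0003  0.091 ] model [-0.16040886 -0.00209943  0.04904212]
```

Run:
```python
from h import *
f=load('w4'); Gi=np.linalg.inv(G); T=T_tool(bot.get_obs())
print((Gi@T).round(4)); print((Gi@f['E']).round(4)); print((Gi@T@np.array(camera_info('wrist')['mount'])).round(4)); to(-.035,.01)
print((np.linalg.inv(T)@f['E']).round(4), f['K'],slopes(f,254.4,260))
```

```text
[[ 9.400e-03  9.570e-01  2.898e-01 -1.581e-01]
 [ 1.000e+00 -9.200e-03 -2.300e-03 -2.600e-03]
 [ 5.000e-04  2.899e-01 -9.571e-01  6.300e-02]
 [ 0.000e+00  0.000e+00  0.000e+00  1.000e+00]]
[[ 0.0077 -0.8122 -0.5834 -0.2779]
 [ 1.      0.0042  0.0072 -0.0057]
 [-0.0034 -0.5834  0.8122  0.1764]
 [ 0.      0.      0.      1.    ]]
[[ 9.200e-03 -8.139e-01 -5.809e-01 -2.785e-01]
 [ 1.000e+00  7.700e-03  5.100e-03 -6.000e-04]
 [ 3.000e-04 -5.810e-01  8.139e-01  1.763e-01]
 [ 0.000e+00  0.000e+00  0.000e+00  1.000e+00]]
t 5.5 F [-0.48 -0.65 -1.83] w 0.0134 tip_g [-0.0354 -0.0027  0.0489] yaw -0.005 pitch 0.0013
 d [ 0.0021 -0.011   0.0375] [-0.0013  0.001  -0.0049]
[[ 1.     -0.0037  0.0021 -0.0042]
 [-0.0028 -0.9464 -0.3229 -0.0818]
 [ 0.0032  0.3229 -0.9464 -0.1432]
 [ 0.      0.      0.      1.    ]] [[279.57294522   0.         253.64720905]
 [  0.         279.57294522 185.68486416]
 [  0.           0.           1.        ]] [0.00270441 0.26697838]
```

jog_arm(
  deltas="0.001 -0.004 0.012 -0.001 0.001 -0.005; 0.001 -0.007 0.024 -0.001 0.001 -0.005; 0.001 -0.01 0.034 -0.001 0.001 -0.005; 0.001 -0.01 0.034 -0.001 0.001 -0.005; 0.001 -0.01 0.034 -0.001 0.001 -0.005",
)

```text
t: 5.92
tool_pos: [0.4449, -0.0195, 0.039]
tcp_rot: [0.09, 0.612, 0.777, 0.115]
contact_force: [-0.6, 0.2, -1.2]
width: 0.0131
```

jog_arm(
  deltas="0 0 0 0 0 0; 0 0 0 0 0 0; 0 0 0 0 0 0",
)

```text
t: 6.17
tool_pos: [0.445, -0.0193, 0.0395]
tcp_rot: [0.09, 0.612, 0.777, 0.115]
contact_force: [-0.0, -0.4, -1.9]
width: 0.0129
```

Run:
```python
from h import *
to(-.035,.004)
o=grab('wrist','w5'); print(o['joint_velocities'].round(4)); to(-.035,.004)
crop('w5',195,130,330,280,5.3,'w5c')
```

```text
t 6.17 F [-0.03 -0.35 -1.89] w 0.0129 tip_g [-0.0354  0.0006  0.0132] yaw 0.0017 pitch 0.0018
 d [-0.0004 -0.0023  0.0092] [-0.0018 -0.0016  0.0013]
[-0.0039  0.0023 -0.0027  0.0027 -0.0024 -0.0027]
t 6.22 F [-0.25 -0.15 -1.11] w 0.0128 tip_g [-0.0354  0.0004  0.0132] yaw 0.0016 pitch 0.0018
 d [-0.0002 -0.0023  0.0091] [-0.0018 -0.0015  0.0012]
```

View pics/w5c.png

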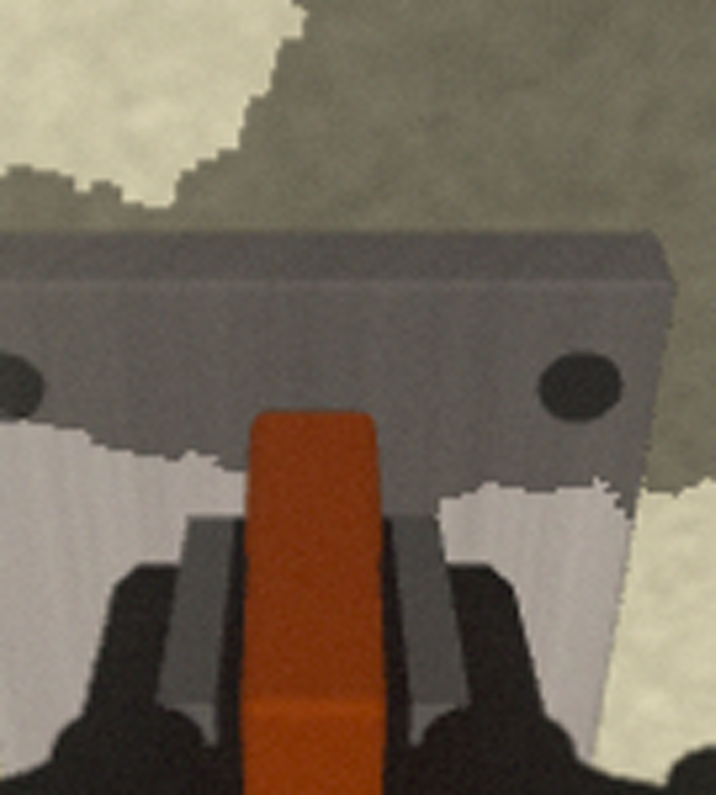

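Run:
```python
from h import *
crop('w5',170,160,335,215,4.8,'w5d')
f=load('w5'); Gi=np.linalg.inv(G)
h=lambda x,y,z:(Gi@np.append(onz(f,195+(x+.5)/5.3-.5,130+(y+.5)/5.3-.5,z),1))[:3].round(4)
print('corners',h(676,288,.012),'hole',h(581,387,.012),'edge',h(595,760,.012))
F=Gi@T_tool(bot.get_obs())@rel; zt=.012+F[2,3]+.042
print('grip top near',h(244,702,zt),h(387,702,zt),'grip bottom near',h(254,415,zt-.042),h(374,415,zt-.042),F[:3,3])
```

```text
corners [-0.1793  0.0432  0.    ] hole [-0.1646  0.0336  0.    ] edge [-0.0918  0.0434  0.    ]
grip top near [-0.1738 -0.0053  0.0554] [-0.1737  0.0073  0.0554] grip bottom near [-0.1716 -0.0058  0.0134] [-0.1715  0.0077  0.0134] [-0.16043254  0.0002508   0.01343156]
```

View pics/w5d.png

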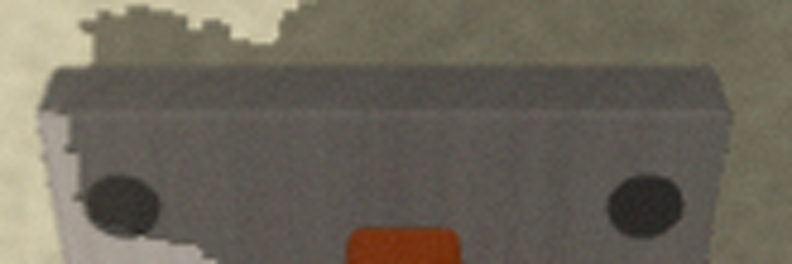

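jog_arm(
  deltas="-0.002 -0.001 0.004 -0.002 -0.001 0.001; -0.0024 -0.002 0.007 -0.002 -0.001 0.001; -0.0024 -0.003 0.01 -0.002 -0.001 0.001; -0.0024 -0.003 0.01 -0.002 -0.001 0.001; -0.0024 -0.003 0.01 -0.002 -0.001 0.001",
)

```text
t: 6.63
tool_pos: [0.4454, -0.0217, 0.0287]
tcp_rot: [0.091, 0.612, 0.777, 0.116]
contact_force: [-0.5, -0.3, -1.6]
width: 0.0132
```

jog_arm(
  deltas="0 0 0 0 0 0; 0 0 0 0 0 0; 0 0 0 0 0 0; 0 0 0 0 0 0",
)

```text
t: 6.97
tool_pos: [0.4455, -0.0217, 0.0288]
tcp_rot: [0.091, 0.612, 0.777, 0.116]
contact_force: [0.3, 0.0, -1.2]
width: 0.0132
```

Run:
```python
from h import *
G2=G.copy(); G2[:3,3]+=G[:3,:3]@np.array([0,-.0018,0]); np.save('gate.npy',G2)
import h; h.G=G2
to(-.035,.0)
```

```text
t 6.97 F [ 0.35  0.05 -1.16] w 0.0132 tip_g [-0.0355 -0.0003  0.0027] yaw 0.0001 pitch 0.0003
 d [ 0.0003 -0.0003  0.0028] [-0.0003 -0.0008 -0.0002]
```

jog_arm(
  deltas="0 -0.0003 0.001 0 0 0; 0 -0.0006 0.0019 0 0 0; 0 -0.0006 0.0019 0 0 0",
)

```text
t: 7.22
tool_pos: [0.4454, -0.0217, 0.0266]
tcp_rot: [0.091, 0.612, 0.777, 0.116]
contact_force: [0.5, 0.2, -0.5]
width: 0.013
```

jog_arm(
  deltas="0 -0.0003 0.001 0 0 0; 0 -0.0003 0.001 0 0 0; 0 -0.0003 0.001 0 0 0",
)

```text
t: 7.47
tool_pos: [0.4454, -0.0217, 0.026]
tcp_rot: [0.091, 0.612, 0.777, 0.116]
contact_force: [-3.2, -0.2, 7.6]
width: 0.0129
```

jog_arm(
  deltas="0 0 0 0 0 0; 0 0 0 0 0 0",
)

```text
t: 7.63
tool_pos: [0.4455, -0.0217, 0.026]
tcp_rot: [0.091, 0.612, 0.777, 0.116]
contact_force: [-0.1, -0.5, -0.8]
width: 0.0131
```

jog_arm(
  deltas="0 0.004 0.0013 0 0 0; 0 0.008 0.0026 0 0 0; 0 0.012 0.0038 0 0 0; 0 0.016 0.005 0 0 0; 0 0.019 0.0059 0 0 0",
)

```text
t: 8.05
tool_pos: [0.4649, -0.017, 0.026]
tcp_rot: [0.091, 0.612, 0.777, 0.116]
contact_force: [-4.9, -1.2, 6.4]
width: 0.0129
```

jog_arm(
  deltas="0 0.004 0.0013 0 0 0; 0 0.008 0.0026 0 0 0; 0 0.012 0.0038 0 0 0; 0 0.016 0.005 0 0 0; 0 0.019 0.0059 0 0 0",
)

```text
t: 8.47
tool_pos: [0.4844, -0.0122, 0.026]
tcp_rot: [0.091, 0.612, 0.777, 0.116]
contact_force: [-4.6, -0.2, 7.5]
width: 0.0128
```

Run:
```python
from h import *
to(.010,-.0003); o=bot.get_obs(); print((G[:3,:3].T@o['contact_force']).round(2), o['wrist_torque'].round(3))
grab('scene','s6'); crop('s6',195,150,295,285,5,'s6c')
```

```text
t 8.47 F [-4.61 -0.23  7.5 ] w 0.0128 tip_g [ 0.0045 -0.0003  0.    ] yaw 0.0004 pitch -0.0002
 d [0.0004 0.0051 0.0019] [ 0.0002 -0.0006  0.0003]
[-4.53  0.87  7.5 ] [-0.098  0.568  0.017]
```

View pics/s6c.png

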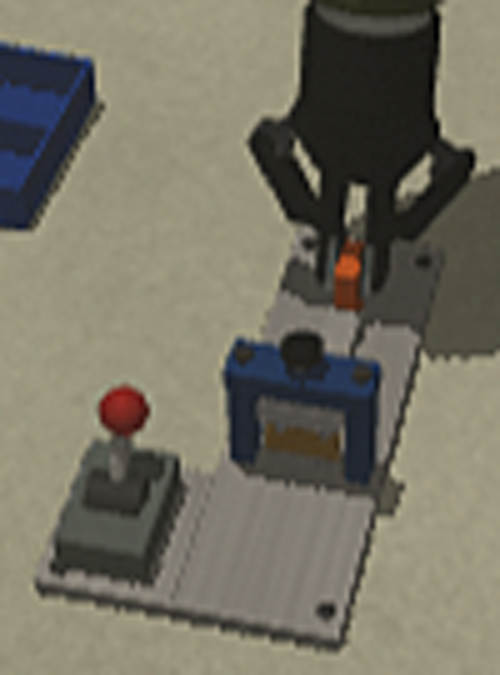

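jog_arm(
  deltas="0 0.002 0.0006 0 0 0; 0 0.004 0.0012 0 0 0; 0 0.006 0.0018 0 0 0; 0 0.008 0.0024 0 0 0; 0 0.008 0.0024 0 0 0",
)

```text
t: 8.93
tool_pos: [0.4936, -0.0103, 0.026]
tcp_rot: [0.091, 0.612, 0.777, 0.116]
contact_force: [1.1, 0.9, 0.9]
width: 0.0131
```

```bash
cat >> h.py <<'E'
def st():
    o=bot.get_obs(); Fg=np.linalg.inv(G)@T_tool(o)@rel
    print('t',round(o['t'],2),'Fg',(G[:3,:3].T@o['contact_force']).round(2),'tq',o['wrist_torque'].round(2),'tip_g',(Fg@[.125,0,0,1])[:3].round(4),'yaw',np.arctan2(Fg[1,0],Fg[0,0]).round(4),'pitch',np.arcsin(-Fg[2,0]).round(4),'w',round(o['width'],4))
E
python3 -c "
from h import *
st()"
```

```text
t 8.93 Fg [1.31 0.66 0.87] tq [0.06 0.01 0.02] tip_g [ 0.0139 -0.0006  0.0001] yaw 0.0003 pitch -0.0012 w 0.0131
```

jog_arm(
  deltas="0 0.0015 0.0005 0 0 0; 0 0.003 0.0009 0 0 0; 0 0.0045 0.0014 0 0 0; 0 0.006 0.0018 0 0 0; 0 0.006 0.0018 0 0 0",
)

```text
t: 9.35
tool_pos: [0.5, -0.0088, 0.026]
tcp_rot: [0.092, 0.612, 0.777, 0.116]
contact_force: [0.5, 0.8, 0.4]
width: 0.0131
```

```bash
python3 -c "
from h import *
st()"
```

```text
t 9.35 Fg [0.67 0.67 0.41] tq [0.03 0.09 0.01] tip_g [ 0.0206 -0.0007  0.0002] yaw 0.0003 pitch -0.0016 w 0.0131
```

jog_arm(
  deltas="0 0.0015 0.0005 0 0 0; 0 0.003 0.001 0 0 0; 0 0.0045 0.0014 0 0 0; 0 0.006 0.0019 0 0 0; 0 0.006 0.0019 0 0 0",
)

```text
t: 9.77
tool_pos: [0.5064, -0.0073, 0.026]
tcp_rot: [0.092, 0.612, 0.777, 0.116]
contact_force: [-0.2, -0.4, 2.7]
width: 0.013
```

jog_arm(
  deltas="0 0.0015 0.0005 0 0 0; 0 0.003 0.0009 0 0 0; 0 0.0045 0.0014 0 0 0; 0 0.006 0.0018 0 0 0; 0 0.006 0.0018 0 0 0",
)

```text
t: 10.18
tool_pos: [0.5129, -0.0058, 0.026]
tcp_rot: [0.092, 0.612, 0.777, 0.116]
contact_force: [0.3, -0.7, 3.0]
width: 0.0134
```

jog_arm(
  deltas="0 0.0015 0.0005 0 0 0; 0 0.003 0.0009 0 0 0; 0 0.0045 0.0014 0 0 0; 0 0.006 0.0018 0 0 0; 0 0.006 0.0018 0 0 0",
)

```text
t: 10.6
tool_pos: [0.5194, -0.0044, 0.026]
tcp_rot: [0.092, 0.612, 0.777, 0.116]
contact_force: [-0.2, 0.8, 1.2]
width: 0.0128
```

```bash
python3 -c "
from h import *
st()"
```

```text
t 10.6 Fg [-0.03  0.81  1.2 ] tq [0.12 0.16 0.05] tip_g [ 0.0404 -0.001   0.0003] yaw 0.0001 pitch -0.0026 w 0.0128
```

jog_arm(
  deltas="0 0.0015 0.0005 0.001 0 0; 0 0.003 0.0009 0.002 0 0; 0 0.0045 0.0014 0.0025 0 0; 0 0.006 0.0018 0.0025 0 0; 0 0.006 0.0018 0.0025 0 0",
)

```text
t: 11.02
tool_pos: [0.5251, -0.0028, 0.026]
tcp_rot: [0.091, 0.612, 0.777, 0.115]
contact_force: [-5.0, -0.8, 4.8]
width: 0.013
```

```bash
python3 -c "
from h import *
st()"
```

```text
t 11.02 Fg [-5.04  0.39  4.82] tq [-0.08  0.7   0.06] tip_g [ 0.0463 -0.0008 -0.0001] yaw 0.0004 pitch 0.0008 w 0.013
```

jog_arm(
  deltas="0 0 0 0 0 0; 0 0 0 0 0 0; 0 0 0 0 0 0",
)

```text
t: 11.27
tool_pos: [0.5251, -0.0028, 0.026]
tcp_rot: [0.091, 0.612, 0.777, 0.115]
contact_force: [-3.3, -1.6, 3.9]
width: 0.0129
```

jog_arm(
  deltas="0 0.0005 0.0001 0 0 0; 0 0.001 0.0003 0 0 0; 0 0.0015 0.0004 0 0 0; 0 0.002 0.0006 0 0 0; 0 0.002 0.0006 0 0 0",
)

```text
t: 11.68
tool_pos: [0.5262, -0.0022, 0.026]
tcp_rot: [0.09, 0.612, 0.777, 0.115]
contact_force: [-9.9, -3.4, 9.3]
width: 0.0128
```

```bash
python3 -c "
from h import *
for i in range(3):
  st(); get_image('wrist')
o=grab('scene','s7'); crop('s7',215,190,275,260,8,'s7c')"
```

```text
t 11.68 Fg [-10.38  -0.95   9.32] tq [-0.35  1.   -0.1 ] tip_g [ 0.0475 -0.0005 -0.0004] yaw 0.0006 pitch 0.0025 w 0.0128
t 11.73 Fg [-8.98 -0.3   8.91] tq [-0.42  0.99 -0.09] tip_g [ 0.0475 -0.0005 -0.0003] yaw 0.0006 pitch 0.0025 w 0.0128
t 11.78 Fg [-9.56 -0.81  9.46] tq [-0.37  1.06 -0.06] tip_g [ 0.0475 -0.0005 -0.0003] yaw 0.0006 pitch 0.0023 w 0.0132
```

View pics/s7c.png

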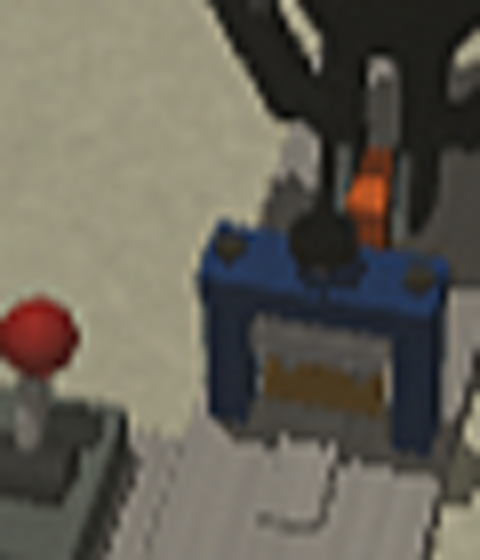

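jog_arm(
  deltas="0 0.0001 -0.0003 0 0 0; 0 0.0001 -0.0003 0 0 0; 0 0.0001 -0.0003 0 0 0",
)

```text
t: 12.13
tool_pos: [0.5261, -0.0023, 0.0261]
tcp_rot: [0.09, 0.612, 0.777, 0.115]
contact_force: [-2.3, -1.1, -0.1]
width: 0.0132
```

```bash
python3 -c "
from h import *
for i in range(3):
  st(); get_image('wrist')"
```

```text
t 12.13 Fg [-2.51 -0.5  -0.11] tq [-0.19  0.37 -0.11] tip_g [ 0.0474 -0.0005 -0.0003] yaw 0.0004 pitch 0.0028 w 0.0132
t 12.18 Fg [-2.85 -0.86  0.17] tq [-0.25  0.39 -0.1 ] tip_g [ 0.0474 -0.0005 -0.0003] yaw 0.0005 pitch 0.0028 w 0.0127
t 12.23 Fg [-3.13 -0.87 -1.13] tq [-0.24  0.38 -0.16] tip_g [ 0.0474 -0.0005 -0.0003] yaw 0.0005 pitch 0.0028 w 0.013
```

jog_arm(
  deltas="0 0.0005 0 0 0 0; 0 0.001 0.0001 0 0 0; 0 0.0015 0.0002 0 0 0; 0 0.002 0.0003 0 0 0; 0 0.002 0.0003 0 0 0",
)

```text
t: 12.7
tool_pos: [0.5273, -0.0016, 0.0261]
tcp_rot: [0.089, 0.612, 0.777, 0.114]
contact_force: [-6.8, -2.7, 0.5]
width: 0.0128
```

```bash
python3 -c "
from h import *
for i in range(3):
  st(); get_image('wrist')"
```

```text
t 12.7 Fg [-7.25 -1.05  0.48] tq [-0.37  0.79 -0.08] tip_g [ 0.0487 -0.0002 -0.0005] yaw 0.0007 pitch 0.0044 w 0.0128
t 12.75 Fg [-6.11  0.3   0.15] tq [-0.36  0.83 -0.08] tip_g [ 0.0488 -0.0001 -0.0004] yaw 0.0008 pitch 0.0043 w 0.0131
t 12.8 Fg [-6.37 -0.93  1.41] tq [-0.38  0.82 -0.08] tip_g [ 0.0488 -0.0002 -0.0004] yaw 0.0007 pitch 0.0043 w 0.0132
```

jog_arm(
  deltas="0 0 0 0 0 0; 0 0 0 0 0 0; 0 0 0 0 0 0",
)

```text
t: 13.1
tool_pos: [0.5274, -0.0016, 0.0261]
tcp_rot: [0.089, 0.612, 0.777, 0.114]
contact_force: [-3.3, -1.3, -0.3]
width: 0.0128
```

```bash
python3 -c "
from h import *
for i in range(3):
  st(); get_image('wrist')"
```

```text
t 13.1 Fg [-3.52 -0.43 -0.32] tq [-0.27  0.44 -0.14] tip_g [ 0.0488 -0.0002 -0.0005] yaw 0.0008 pitch 0.0044 w 0.0128
t 13.15 Fg [-3.83 -0.91  0.06] tq [-0.3   0.39 -0.17] tip_g [ 0.0487 -0.0002 -0.0005] yaw 0.0007 pitch 0.0044 w 0.0127
t 13.2 Fg [-3.13 -0.81  0.95] tq [-0.32  0.42 -0.17] tip_g [ 0.0488 -0.0001 -0.0004] yaw 0.0008 pitch 0.0043 w 0.0131
```

jog_arm(
  deltas="0 0 0 0 0 0; 0 0 0 0 0 0; 0 0 0 0 0 0; 0 0 0 0 0 0; 0 0 0 0 0 0",
  jaw=-0.3,
)

```text
t: 13.67
tool_pos: [0.5275, -0.0016, 0.0261]
tcp_rot: [0.089, 0.612, 0.777, 0.114]
contact_force: [-0.3, 0.0, 0.4]
width: 0.0554
```

```bash
python3 -c "
from h import *
st(); grab('wrist','w8'); grab('scene','s8')
crop('w8',130,120,380,300,3.1,'w8c'); crop('s8',215,190,275,260,8,'s8c')"
```

```text
t 13.67 Fg [-0.34  0.09  0.43] tq [-0.01  0.15  0.02] tip_g [ 0.0489 -0.0002 -0.0004] yaw 0.0008 pitch 0.0041 w 0.0554
```

View pics/w8c.png

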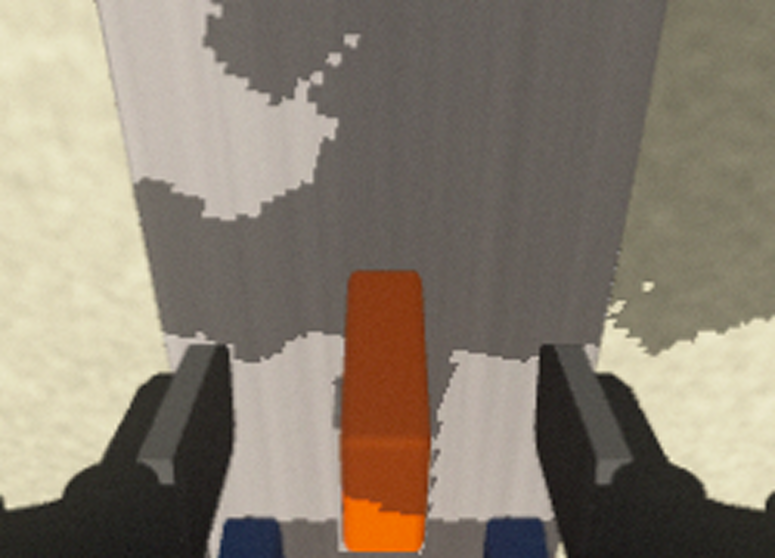

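View pics/s8c.png

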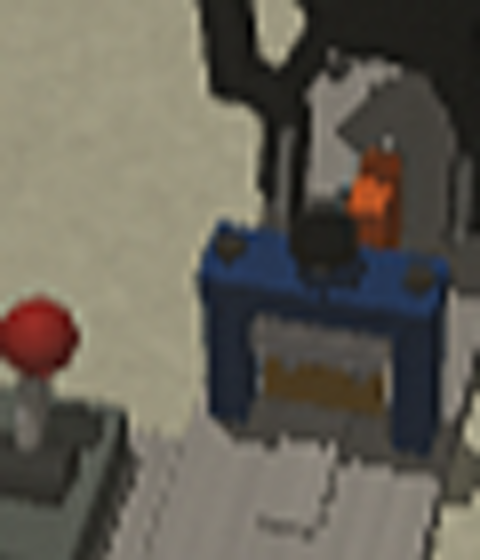

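jog_arm(
  deltas="0 0 -0.01 0 0 0; 0 0 -0.03 0 0 0; 0 0 -0.06 0 0 0; 0 0 -0.09 0 0 0; 0 0 -0.125 0 0 0",
)

```text
t: 14.18
tool_pos: [0.4915, -0.0101, 0.147]
tcp_rot: [0.089, 0.612, 0.777, 0.114]
contact_force: [-0.0, 0.2, 0.9]
width: 0.0555
```

jog_arm(
  deltas="0 0 0 0 0 0; 0 0 0 0 0 0; 0 0 0 0 0 0; 0 0 0 0 0 0; 0 0 0 0 0 0",
  jaw=1,
)

```text
t: 14.6
tool_pos: [0.4911, -0.01, 0.1459]
tcp_rot: [0.087, 0.613, 0.777, 0.114]
contact_force: [0.3, 0.0, -0.5]
width: 0.0003
```

```bash
cat >> h.py <<'E'
def tog(xg,yg,z,tilt=0.):
    o=bot.get_obs(); T=T_tool(o); gy=np.arctan2(G[1,0],G[0,0]); p=(G@[xg,yg,0,1])[:3]; p[2]=z
    d,rv=delta(T,p,Rot(np.pi/2+gy,tilt)); c=np.linalg.inv(G)@T[:,3]
    print('t',round(o['t'],2),'Fg',(G[:3,:3].T@o['contact_force']).round(2),'tcp_g',c[:3].round(4),'w',round(o['width'],3),'d',d.round(4),'rv',rv.round(4)); return p,Rot(np.pi/2+gy,tilt)
E
python3 -c "
from h import *
grab('wrist','w9'); grab('scene','s9'); grab('top','t9')
p,Rg=tog(.005,-.093,.16)
im=cv2.imread('pics/w9.png'); cv2.imwrite('pics/w9b.png',cv2.resize(im,None,fx=1.56,fy=1.56)); crop('s9',195,150,295,285,5,'s9c')"
```

```text
t 14.75 Fg [1.16 0.24 0.17] tcp_g [-0.1108 -0.0004  0.1343] w 0.0 d [-0.0922  0.1153  0.0196] rv [ 0.2884 -0.0022 -0.0041]
```

View pics/w9b.png

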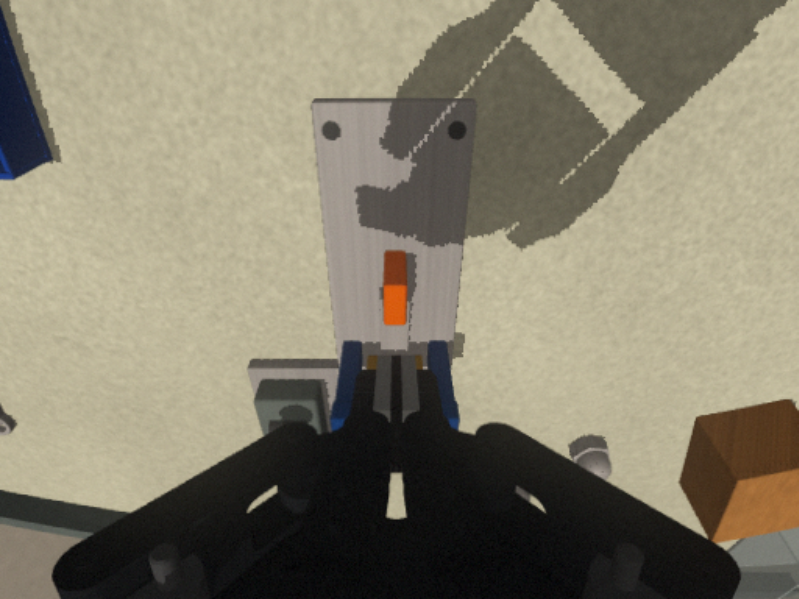

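View pics/s9c.png

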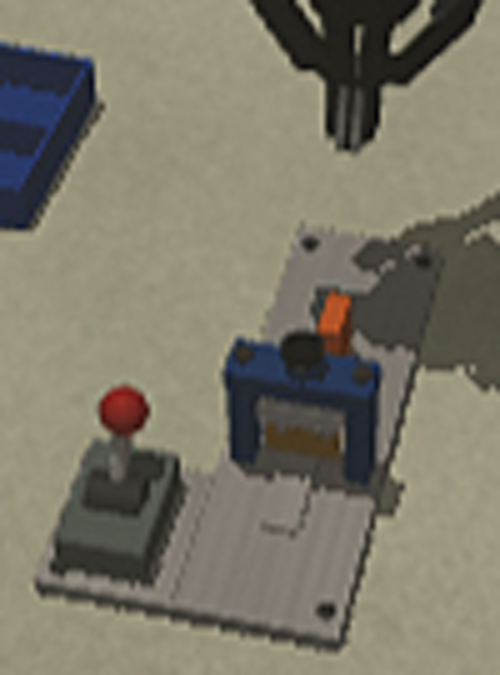

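```bash
python3 -c "
from h import *
f=load('s9'); Gi=np.linalg.inv(G)
p=pt(f,219.8,232); c=f['E'][:3,3]; r=(p-c)/np.linalg.norm(p-c)
print('ball ctr g',(Gi@np.append(p+.013*r,1))[:3].round(4))
for x,y in [(262,525),(300,533),(281,528)]: print('tip',(Gi@np.append(onz(f,195+x/5,150+y/5,.0135),1))[:3].round(4))
tog(.005,-.093,.16)
"
```

```text
ball ctr g [ 0.0427 -0.0853  0.0676]
tip [ 0.0496 -0.0112  0.0015]
tip [0.0502 0.0097 0.0015]
tip [ 0.0493 -0.0009  0.0015]
t 14.75 Fg [1.16 0.24 0.17] tcp_g [-0.1108 -0.0004  0.1343] w 0.0 d [-0.0922  0.1153  0.0196] rv [ 0.2884 -0.0022 -0.0041]
```

jog_arm(
  deltas="-0.035 0.005 -0.01 0 0 0; -0.07 0.015 -0.01 0.06 0 0; -0.092 0.045 -0.003 0.12 0 0; -0.092 0.08 0.008 0.2 -0.002 -0.004; -0.092 0.115 0.02 0.288 -0.002 -0.004",
)

```text
t: 15.17
tool_pos: [0.6269, -0.0738, 0.1598]
tcp_rot: [-0.0, 0.619, 0.785, -0.002]
contact_force: [-0.0, -0.2, 0.3]
width: 0.0001
```

jog_arm(
  deltas="0 0 0 0 0 0; 0 0 0 0 0 0; 0 0 0 0 0 0",
)

```text
t: 15.42
tool_pos: [0.6263, -0.0734, 0.1586]
tcp_rot: [-0.001, 0.619, 0.786, -0.002]
contact_force: [-0.6, 0.6, -0.1]
width: 0.0002
```

```bash
python3 -c "
from h import *
tog(.005,-.093,.069)
grab('scene','s10'); crop('s10',185,100,305,260,4,'s10c')"
```

```text
t 15.42 Fg [-0.43  0.69 -0.06] tcp_g [ 0.0051 -0.094   0.1466] w 0.0 d [0.001  0.0002 0.0896] rv [-0.0044  0.0002 -0.0033]
```

View pics/s10c.png

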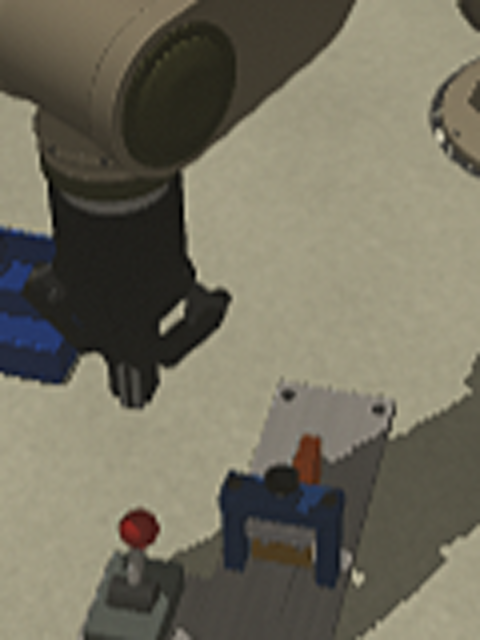

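jog_arm(
  deltas="0 0 0.025 0 0 0; 0 0 0.05 0 0 0; 0 0 0.075 0 0 0; 0 0 0.0895 0 0 0; 0 0 0.0895 0 0 0",
)

```text
t: 15.88
tool_pos: [0.6225, -0.0737, 0.0679]
tcp_rot: [-0.003, 0.619, 0.785, -0.003]
contact_force: [-0.6, 0.8, -0.2]
width: 0.0002
```

```bash
python3 -c "
from h import *
tog(.016,-.094,.069)
grab('scene','s11'); crop('s11',185,100,305,260,4,'s11c')"
```

```text
t 15.88 Fg [-0.37  0.91 -0.21] tcp_g [ 0.0014 -0.0934  0.0559] w 0.0 d [-0.0005  0.0146 -0.0012] rv [-0.0082 -0.0023 -0.0051]
```

View pics/s11c.png

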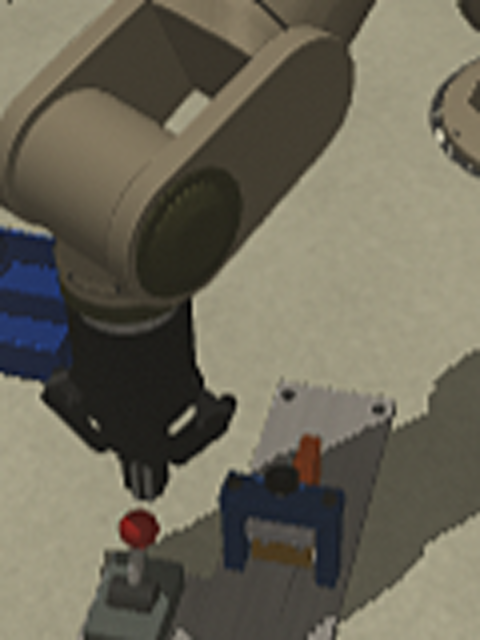

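jog_arm(
  deltas="0 0.01 0 0 0 0; 0 0.016 0 0 0 0; 0 0.022 0 0 0 0; 0 0.029 0 0 0 0; 0 0.036 0 0 0 0",
)

```text
t: 16.35
tool_pos: [0.6593, -0.0656, 0.0706]
tcp_rot: [-0.001, 0.619, 0.785, -0.002]
contact_force: [-1.4, -1.6, 1.8]
width: -0.0
```

jog_arm(
  deltas="0 0.006 0 0 0 0; 0 0.012 0 0 0 0; 0 0.018 0 0 0 0; 0 0.022 0 0 0 0; 0 0.022 0 0 0 0",
)

```text
t: 16.77
tool_pos: [0.6814, -0.0602, 0.0701]
tcp_rot: [-0.001, 0.619, 0.785, -0.002]
contact_force: [-0.6, -0.1, 0.1]
width: 0.0001
```

```bash
python3 -c "
from h import *
tog(.066,-.094,.069)
grab('scene','s12'); crop('s12',185,130,305,290,4,'s12c')"
```

```text
t 16.77 Fg [-0.56  0.08  0.15] tcp_g [ 0.0618 -0.0942  0.0581] w 0.0 d [0.0003 0.0042 0.0011] rv [-0.0044 -0.0001 -0.0047]
```

View pics/s12c.png

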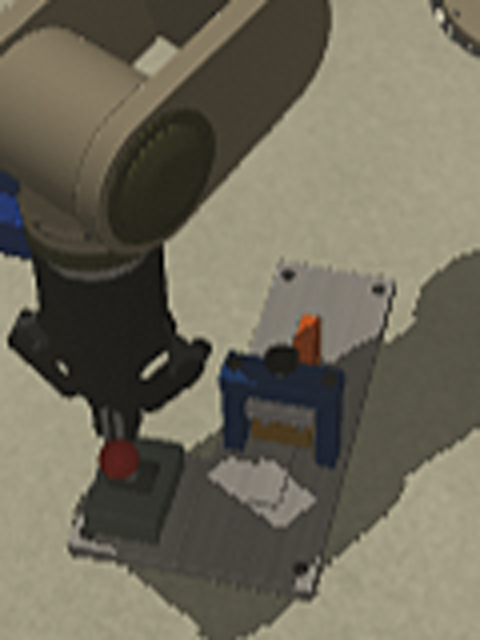

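jog_arm(
  deltas="0 0.001 0 0 0 0; 0 0.002 0 0 0 0; 0 0.003 0 0 0 0; 0 0.004 0 0 0 0; 0 0.004 0 0 0 0",
)

```text
t: 17.23
tool_pos: [0.6845, -0.0594, 0.0699]
tcp_rot: [-0.002, 0.619, 0.785, -0.002]
contact_force: [-1.8, -1.2, -1.3]
width: -0.0002
```

```bash
python3 -c "
from h import *
tog(.068,-.094,.069)
grab('scene','s13'); f=load('s13'); im=f['im'].astype(int); m=(im[:,:,0]>70)&(im[:,:,1]<50)&(im[:,:,2]<50); m[:200]=0;m[270:]=0;m[:,:190]=0;m[:,240:]=0
v,u=np.nonzero(m); print(len(u),u.mean(),v.mean()); p=pt(f,u.mean(),v.mean()); c=f['E'][:3,3]; r=(p-c)/np.linalg.norm(p-c)
b=(np.linalg.inv(G)@np.append(p+.013*r,1))[:3]; print(b, 'joint',np.arctan2(b[0]-.065,b[2]-.022)+.5)"
```

```text
t 17.23 Fg [-2.02 -0.76 -1.33] tcp_g [ 0.0651 -0.0943  0.0579] w -0.0 d [0.0003 0.0029 0.0009] rv [-0.0057 -0.0005 -0.0048]
64 214.046875 245.734375
[ 0.08636981 -0.08758906  0.06337876] joint 0.9767160181646484
```

jog_arm(
  deltas="0 0.001 0 0 0 0; 0 0.002 0 0 0 0; 0 0.003 0 0 0 0; 0 0.003 0 0 0 0",
)

```text
t: 17.62
tool_pos: [0.6852, -0.0592, 0.0697]
tcp_rot: [-0.004, 0.619, 0.785, -0.004]
contact_force: [-14.5, -3.4, 3.8]
width: 0.0002
```

```bash
python3 -c "
from h import *
for i in range(2): tog(.068,-.094,.069); get_image('wrist')"
```

```text
t 17.62 Fg [-14.88   0.09   3.84] tcp_g [ 0.0657 -0.0942  0.0577] w 0.0 d [0.0002 0.0023 0.0007] rv [-0.012  -0.0014 -0.0049]
t 17.67 Fg [-13.4   -0.27   4.21] tcp_g [ 0.0657 -0.0942  0.0577] w 0.0 d [0.0003 0.0023 0.0006] rv [-0.0119 -0.0015 -0.005 ]
```

The lever is at its stop: 14 N push and no further motion. Backing off now.

jog_arm(
  deltas="0 -0.006 0 0 0 0; 0 -0.015 0 0 0 0; 0 -0.025 0 0 0 0; 0 -0.025 -0.03 0 0 0; 0 -0.025 -0.065 0 0 0",
)

```text
t: 18.13
tool_pos: [0.6604, -0.0648, 0.1338]
tcp_rot: [-0.006, 0.619, 0.785, -0.005]
contact_force: [0.5, -0.1, 1.0]
width: 0.0002
```

jog_arm(
  deltas="0 0 -0.035 0 0 0; 0 -0.02 -0.07 0 0 0; -0.02 -0.055 -0.08 0 0 0; -0.03 -0.095 -0.08 0 0 0; -0.04 -0.135 -0.08 0 0 0",
)

```text
t: 18.55
tool_pos: [0.539, -0.1357, 0.2168]
tcp_rot: [-0.004, 0.619, 0.785, -0.004]
contact_force: [1.1, -0.9, -0.9]
width: 0.0004
```

jog_arm(
  deltas="0 -0.02 0 0 0 0; 0 -0.04 0 0 0 0; 0 -0.04 0 0 0 0; 0 -0.04 0 0 0 0; 0 -0.04 0 0 0 0",
)

```text
t: 18.97
tool_pos: [0.5009, -0.145, 0.2176]
tcp_rot: [-0.004, 0.619, 0.785, -0.004]
contact_force: [-0.1, 0.6, 0.9]
width: -0.0
```

```bash
python3 -c "
from h import *
st(); grab('scene','s14'); grab('top','t14'); grab('wrist','w14')
crop('s14',185,170,305,290,5,'s14c'); crop('t14',90,90,370,250,2.8,'t14c')
f=load('s14'); Gi=np.linalg.inv(G)
im=f['im'].astype(int); m=(im[:,:,0]>90)&(im[:,:,1]<60)&(im[:,:,2]<60); m[:200]=0;m[270:]=0;m[:,:190]=0;m[:,240:]=0
v,u=np.nonzero(m); p=pt(f,u.mean(),v.mean()); c=f['E'][:3,3]; r=(p-c)/np.linalg.norm(p-c)
b=(Gi@np.append(p+.013*r,1))[:3]; print(len(u),b, 'joint',np.arctan2(b[0]-.065,b[2]-.022)+.5)"
```

```text
t 18.97 Fg [0.03 0.64 0.86] tq [ 0.04 -0.02 -0.02] tip_g [-0.0209 -0.1332  0.1553] yaw 0.0004 pitch 0.3059 w -0.0
60 [ 0.08674833 -0.08852176  0.0683356 ] joint 0.9388409541535929
```

View pics/s14c.png

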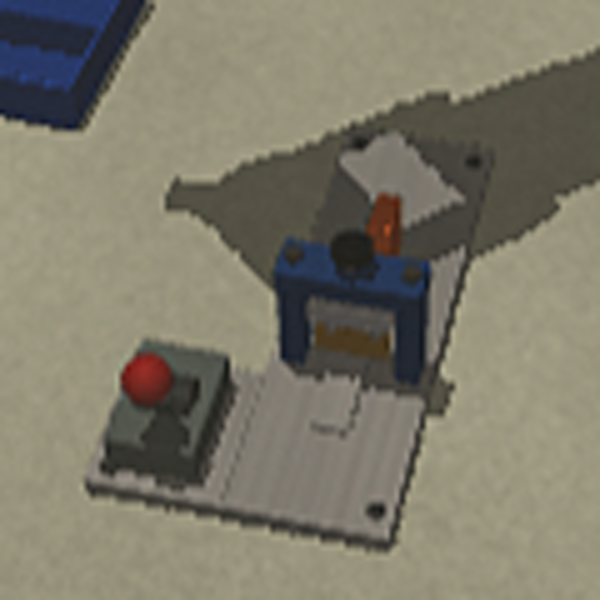

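View pics/t14c.png

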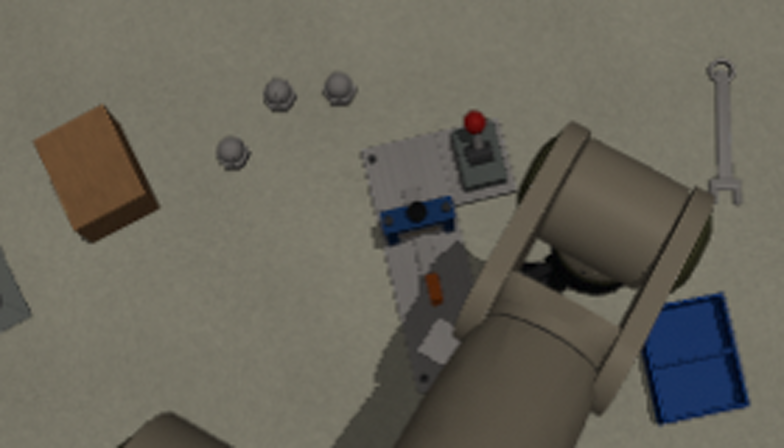

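View pics/w14.png

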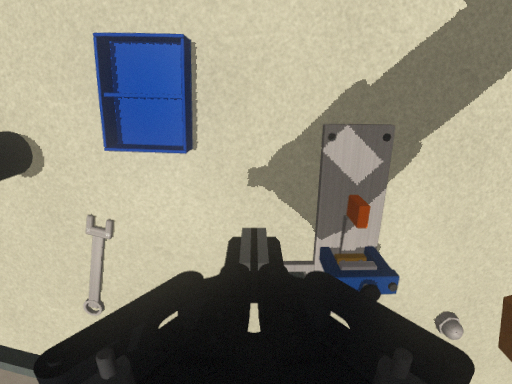

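```bash
python3 -c "
from h import *
f0=load('s9');f=load('s14');Gi=np.linalg.inv(G)
for x,y in [(313,427),(347,434)]: print('tip',(Gi@np.append(onz(f,185+x/5,170+y/5,.0135),1))[:3].round(4))
print(workorder.hand_in())"
```

```text
tip [ 0.0508 -0.0103  0.0015]
tip [0.0512 0.0083 0.0015]
the job is handed in; nothing more can be done
None
```

The feeler is seated under the brass shoe, the lock lever is fully over, and the job was handed in at about 19 s. Hand-in gives no verdict.

**What I did:** I picked up the steel feeler by its orange grip; the brown-bladed look-alike was left alone. I laid it on the bed and slid it in until it dragged. Then I let go, pushed the red lever to its stop and moved the arm clear.

**Last checks:**
- **Feeler position:** the tip is about 50 mm past the shoe line and about 1 mm off the centre line, straight in the passage. It read 49–50 mm before the lever was thrown and 51 mm after, which is within my pixel-reading error.
- **Seating force:** the final push was about 6.5 N in total, of which I put 5.5–6 N down to the shoe. That suggests a shoe press of about 3.5–7 N, but this is inferred, not measured.
- **Bed contact:** while sliding, I pressed the feeler down on the bed with up to about 9 N at times, which muddied two of the drag readings.
- **Lever:** it stopped against its end with about 14 N of push. From the camera its angle is about 0.94–0.98 rad.
- **Bystanders:** in the last pictures the tray, nuts, spanner, carton and can look unmoved. I did not measure their positions. The robot is touching nothing.

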